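# Settle the freshly filled topping jars

### The job

The jars whose caps are still loose (grip bar not in line with the jar's long side) have just been filled: screw each of those caps fully tight and stand all of those jars upright on the deck of the settling table. Leave the jars that are already tight exactly where they stand. When all the filled jars are on the deck with tight caps, press the start button fully down and let it come up again.

Things in the scene. Friction and masses are not known exactly. Their poses are not given: they have to be found in the camera images.
- jar_1: White plastic topping jar, oblong: 70 mm long (its x) by 54 mm wide (its y), body 76 mm high, about 0.6 kg, standing upright; origin at the centre of its underside, z up. Its cap sits centred on top. May be absent.
- jar_2: White plastic topping jar, oblong: 70 mm long (its x) by 54 mm wide (its y), body 76 mm high, about 0.6 kg, standing upright; origin at the centre of its underside, z up. Its cap sits centred on top. May be absent.
- jar_3: White plastic topping jar, oblong: 70 mm long (its x) by 54 mm wide (its y), body 76 mm high, about 0.6 kg, standing upright; origin at the centre of its underside, z up. Its cap sits centred on top. May be absent.
- jar_4: White plastic topping jar, oblong: 70 mm long (its x) by 54 mm wide (its y), body 76 mm high, about 0.6 kg, standing upright; origin at the centre of its underside, z up. Its cap sits centred on top. May be absent.
- jar_5: White plastic topping jar, oblong: 70 mm long (its x) by 54 mm wide (its y), body 76 mm high, about 0.6 kg, standing upright; origin at the centre of its underside, z up. Its cap sits centred on top. May be absent.
- jar_6: White plastic topping jar, oblong: 70 mm long (its x) by 54 mm wide (its y), body 76 mm high, about 0.6 kg, standing upright; origin at the centre of its underside, z up. Its cap sits centred on top. May be absent.
- cap_1 (a joint): Grey captive screw cap of jar_1, turning about the jar's z: 0 = tight (hard stop, grip bar along the jar's x), growing anticlockwise seen from above as it unscrews, to 2.7 rad. A 52 mm disc (82 to 94 mm above the jar's underside), on it a grip bar 50 mm long, 14 mm thick, 94 to 122 mm above the underside. A loose cap's bar stands 30 degrees or more off the jar's x.
- cap_2 (a joint): Grey captive screw cap of jar_2, turning about the jar's z: 0 = tight (hard stop, grip bar along the jar's x), growing anticlockwise seen from above as it unscrews, to 2.7 rad. A 52 mm disc (82 to 94 mm above the jar's underside), on it a grip bar 50 mm long, 14 mm thick, 94 to 122 mm above the underside. A loose cap's bar stands 30 degrees or more off the jar's x.
- cap_3 (a joint): Grey captive screw cap of jar_3, turning about the jar's z: 0 = tight (hard stop, grip bar along the jar's x), growing anticlockwise seen from above as it unscrews, to 2.7 rad. A 52 mm disc (82 to 94 mm above the jar's underside), on it a grip bar 50 mm long, 14 mm thick, 94 to 122 mm above the underside. A loose cap's bar stands 30 degrees or more off the jar's x.
- cap_4 (a joint): Grey captive screw cap of jar_4, turning about the jar's z: 0 = tight (hard stop, grip bar along the jar's x), growing anticlockwise seen from above as it unscrews, to 2.7 rad. A 52 mm disc (82 to 94 mm above the jar's underside), on it a grip bar 50 mm long, 14 mm thick, 94 to 122 mm above the underside. A loose cap's bar stands 30 degrees or more off the jar's x.
- cap_5 (a joint): Grey captive screw cap of jar_5, turning about the jar's z: 0 = tight (hard stop, grip bar along the jar's x), growing anticlockwise seen from above as it unscrews, to 2.7 rad. A 52 mm disc (82 to 94 mm above the jar's underside), on it a grip bar 50 mm long, 14 mm thick, 94 to 122 mm above the underside. A loose cap's bar stands 30 degrees or more off the jar's x.
- cap_6 (a joint): Grey captive screw cap of jar_6, turning about the jar's z: 0 = tight (hard stop, grip bar along the jar's x), growing anticlockwise seen from above as it unscrews, to 2.7 rad. A 52 mm disc (82 to 94 mm above the jar's underside), on it a grip bar 50 mm long, 14 mm thick, 94 to 122 mm above the underside. A loose cap's bar stands 30 degrees or more off the jar's x.
- shaker: Settling table fixed to the bench: low steel machine 280 mm (its x) by 270 mm (its y), with a flat deck 70 mm high, 262 x 252 mm inside a rim that stands 12 mm above the deck. A grey console 62 mm wide, 90 mm high, stands along its +y side. Origin at the centre of its underside, below the deck's centre, z up.
- deck (a point): Centre of the deck's upper surface (axes as the settling table's).
- start_top (a point): Centre of the top of the round green start button (36 mm across) on the console; it is pressed straight down.
- start (a joint): Start button: 0 = up, 0.008 m = fully down; spring, about 5 N when fully down.
There are look-alikes about, which are no part of the job. What is shaped like the jar_5 but red is not meant.

How it is judged:
By the outcome, as a careful person would: the job done as asked, in the order asked, and still so for the second after the job is handed in, with the robot touching nothing.
Of jar_1, jar_2, jar_3, jar_4 only 3 to 4 are there at a start; the rules pass over those that are not, and their reading is None.
Of jar_5, jar_6 only 1 to 2 are there at a start; the rules pass over those that are not, and their reading is None.
At some moment in a run one of jar_1, jar_2, jar_3, jar_4 may be knocked a few centimetres aside while the robot is not near it.
It also fails if it takes over 210 s, if anything falls off the work surface, if the arm or the gripper's body presses on something with over 40 N, if the wrist force passes 120 N, or if a joint passes its speed limit or range.

### The arm

A 7-joint arm with a two-finger parallel gripper is mounted at the origin on the work surface. World frame = base frame: x ahead of the robot, y to its left, z up, the work surface at z = 0. Lengths are in m, angles in rad, forces in N, time in s.
With the tool pointing down it reaches from about 0.425 to 0.925 m from the base axis. Payload 6.8 kg.
Tool frame: the origin (TCP) lies between the finger pads; the fingertips stand 19 mm ahead of it and the grasp point (between the pads) is the TCP; z points along the fingers, y is the line along which they close (so a half turn about z gives the same grasp; the last joint's range is limited). The gripper opens to 85 mm and grips with 20 to 120 N. Pads are 22 mm wide; open, the fingers measure 114 mm over their backs; the gripper's body (76 mm by 85 mm) begins 54 mm behind the grasp point. The pads swing forward as they close: fully open they stand 13 mm farther back than shut.
Start: joints at [1.229, 0.477, 0.022, 1.555, -0.011, 1.109, -0.083], TCP at [0.156, -0.657, 0.25] pointing down, gripper open.
Joint ranges: [-2.96, 2.96], [-0.34, 2.1], [-1.41, 1.46], [0.24, 2.44], [-1.37, 4.51], [0.17, 1.92], [-2.96, 2.96]. Speed limits (rad/s): [2.39, 2.39, 3.14, 3.14, 3.14, 3.14, 3.14].

### API

Orientations are given as a unit quaternion [w, x, y, z].
In Python, from rig import env, planner, eyes gives the robot as it stands. Calls block until the motion is done:
- env.move_to(position, orientation): joint-space move of the TCP to a pose.
- env.move_straight(position, vel=0.15, attitude=None): straight line of the TCP; attitude=None keeps the orientation; vel is the mean speed in m/s.
- env.goto_joints(angles): joint-space move.
- env.gripper_open() and env.gripper_close(): open the fingers fully, or close them until they stop; the grip force is fixed at half the most.
- env.dwell(seconds).
- planner.inverse_kinematics(position, orientation): joint angles nearest the present ones, or None.
- env.get_obs(): the state.
- eyes.capture(name): name is "scene" or "top" or "wrist"; returns the picture (420x560x3 uint8, blue, green, red); there is no depth.
- eyes.camera_model(name): a dict with "K" (3x3 intrinsics, pixels), "dist" ([k1, k2, p1, p2, k3] as OpenCV has them; the pictures are not rectified), "world_from_camera" (4x4, takes a point from camera to world coordinates); the wrist camera has in their place "hand_eye" (4x4, takes a point from camera to tool coordinates, whose origin is the TCP and whose axes are the flange's). Camera axes: x right, y down, z forward; pixel columns grow to the right and rows downward; lengths in m; the calibration is good to about 2 mm. A picture is of the moment at which its call begins: read the wrist's pose just before it. camera_model takes no time and is no camera call.
A pose or a line that the arm cannot do raises env.Unreachable and nothing moves.
- env.hand_in(): hands the job in; it is judged then, once.
Trained networks look in the newest picture that a camera, given by its name, has taken for a name from the list of things; names that differ only in an ending like _2 or _b are one class to them, and where a whole thing is asked for, a point or a joint stands for the part that bears it (a point fixed in the world has none). Each returns a list of dicts, best first, with "confidence" (0 to 1); they miss things now and then, are a little off and sometimes report something else, mostly with a low value. They report only what shows in the picture. A call takes as long as a camera call. They do not tell look-alikes from the thing itself.
- eyes.find_in(camera, name): "xyz" ([x, y, z] in m, in the coordinates of the camera as it stood for that picture, good to about 4 mm: the middle of the surface that is visible of it).
- eyes.landmark_of(camera, name): "xyz" ([x, y, z] in m, in the coordinates of the camera as it stood for that picture, good to about 4 mm: a listed point, or the origin of a listed thing).
The state is a dict: "t": time; "qpos": joint angles; "dq": joint speeds; "joint_efforts": joint torques, N m; "tcp_pos": TCP position; "tool_rot": TCP orientation; "contact_force": force on the tool from outside, world axes, zero at the start; "torque": the same for the moment, N m; "finger_gap": finger opening in m; "grasp_force": force on a finger pad.
Only numpy, scipy, OpenCV 4.12 (cv2) and the standard library are available. Lean on these libraries where they do the work, as an engineer would, in place of code of your own. Each camera call takes 0.05 s, during which the arm holds its last target. There are 200 camera calls.

## Working session

There is one attempt and no reset: what is moved stays moved. The work goes in short steps, each a Python script; the robot and the scene stay as the last script left them, time stands still between calls to the robot, and variables do not carry over. Pictures are saved under pics/ and viewed, at most 14 in all, crops included, and the job is handed in when it is done.

```bash
ls; mkdir -p pics; python3 - <<'E'
from rig import env, planner, eyes
import cv2,numpy as np
for n in("scene","top"):
    cv2.imwrite(f"pics/{n}0.png",eyes.capture(n))
    m=eyes.camera_model(n);print(n,np.round(m["K"],1).tolist(),np.round(m["dist"],3),np.round(m["world_from_camera"],3).tolist())
    W=np.array(m["world_from_camera"])
    for k in("jar_1","cap_1","deck","start_top","shaker"):
        for d in eyes.landmark_of(n,k): print(k,round(d["confidence"],2),np.round(W@np.r_[d["xyz"],1],3)[:3])
print(eyes.camera_model("wrist")["hand_eye"]);o=env.get_obs();print(o["t"],o["tool_rot"],o["tcp_pos"])
E
```

```text
pics
scene [[390.2, 0.0, 274.6], [0.0, 390.2, 203.6], [0.0, 0.0, 1.0]] [-0.041  0.     0.     0.     0.   ] [[0.584, 0.599, -0.548, 0.94], [0.812, -0.441, 0.383, -0.317], [-0.013, -0.669, -0.743, 0.782], [0.0, 0.0, 0.0, 1.0]]
jar_1 0.97 [ 0.574  0.187 -0.001]
jar_1 0.91 [ 0.291 -0.255  0.001]
jar_1 0.74 [0.566 0.034 0.004]
jar_1 0.62 [0.439 0.198 0.002]
jar_1 0.58 [ 0.586  0.339 -0.001]Traceback (most recent call last):
  File "<stdin>", line 8, in <module>
ValueError: it knows: deck, jar, shaker, start_top
```

```bash
python3 - <<'E'
from rig import env, planner, eyes
import cv2,numpy as np
for n in("scene","top"):
    cv2.imwrite(f"pics/{n}0.png",eyes.capture(n))
    m=eyes.camera_model(n);print(n,np.round(m["K"],1).tolist(),np.round(m["dist"],3),np.round(m["world_from_camera"],3).tolist())
    W=np.array(m["world_from_camera"])
    for k in("jar_1","deck","start_top","shaker"):
        for d in eyes.landmark_of(n,k): print(k,round(d["confidence"],2),np.round(W@np.r_[d["xyz"],1],3)[:3])
print(eyes.camera_model("wrist"));o=env.get_obs();print(o["t"],o["tool_rot"],o["tcp_pos"])
E
```

```text
scene [[390.2, 0.0, 274.6], [0.0, 390.2, 203.6], [0.0, 0.0, 1.0]] [-0.041  0.     0.     0.     0.   ] [[0.584, 0.599, -0.548, 0.94], [0.812, -0.441, 0.383, -0.317], [-0.013, -0.669, -0.743, 0.782], [0.0, 0.0, 0.0, 1.0]]
jar_1 0.94 [0.437 0.193 0.001]
jar_1 0.84 [0.587 0.337 0.003]
jar_1 0.8 [0.566 0.03  0.004]
jar_1 0.76 [ 0.429  0.028 -0.001]
jar_1 0.59 [ 0.519 -0.265  0.068]
jar_1 0.58 [ 0.293 -0.254  0.002]
jar_1 0.55 [0.573 0.186 0.001]
deck 0.77 [ 0.522 -0.265  0.067]
start_top 0.65 [ 0.527 -0.096  0.116]
shaker 0.75 [ 0.52  -0.263 -0.001]
shaker 0.21 [0.427 0.029 0.001]
top [[480.4, 0.0, 281.6], [0.0, 480.4, 207.7], [0.0, 0.0, 1.0]] [-0.082  0.     0.     0.     0.   ] [[-0.02, -0.989, 0.143, 0.254], [-1.0, 0.018, -0.018, 0.048], [0.015, -0.144, -0.99, 1.246], [0.0, 0.0, 0.0, 1.0]]
jar_1 0.65 [ 0.565  0.184 -0.002]
jar_1 0.63 [ 0.585  0.333 -0.004]
jar_1 0.58 [ 0.291 -0.252 -0.   ]
jar_1 0.57 [ 0.434  0.192 -0.003]
jar_1 0.57 [ 0.427  0.026 -0.004]
start_top 0.75 [ 0.527 -0.099  0.112]
shaker 0.7 [ 0.519 -0.266 -0.001]
{'K': array([[332.99032925,   0.        , 277.6245661 ],
       [  0.        , 332.99032925, 218.84859315],
       [  0.        ,   0.        ,   1.        ]]), 'dist': array([0.00104036, 0.        , 0.        , 0.        , 0.        ]), 'hand_eye': array([[ 2.31009917e-04, -9.59224245e-01, -2.82646058e-01,
         7.21889130e-02],
       [ 9.99999966e-01,  1.87842467e-04,  1.79825120e-04,
        -9.21990508e-04],
       [-1.19399683e-04, -2.82646090e-01,  9.59224256e-01,
        -1.24413925e-01],
       [ 0.00000000e+00,  0.00000000e+00,  0.00000000e+00,
         1.00000000e+00]])}
0.6 [3.08467797e-05 9.93174095e-01 1.16641395e-01 9.11004202e-07] [ 0.1564018  -0.6566461   0.25033249]
```

View pics/scene0.png

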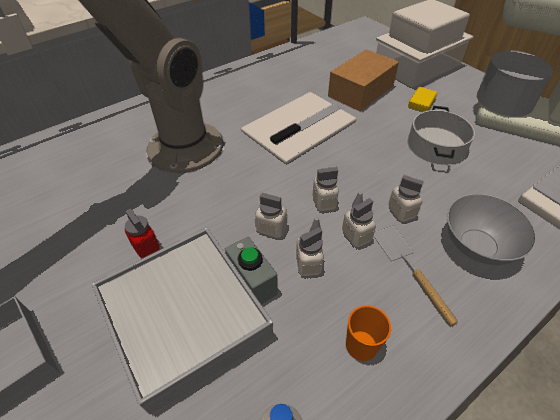

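View pics/top0.png

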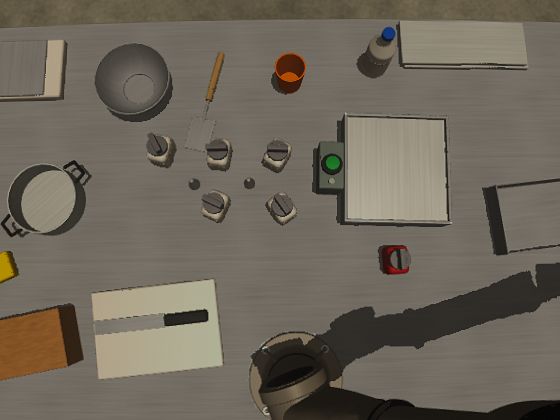

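The scene shows 5 white jars at top-picture pixels (158,148), (218,152), (277,153), (214,205) and (282,207), the red look-alike at (397,259), and the table's deck around (397,170). Next I'll take close wrist views of each white jar.

```bash
cat > h.py <<'E'
from rig import env, planner, eyes
import cv2,numpy as np
from scipy.spatial.transform import Rotation as R
def quat(a): return np.array([0,np.cos(a/2),np.sin(a/2),0])   # tool down, tool x at yaw a
def tool():
    o=env.get_obs();q=np.array(o["tool_rot"]);T=np.eye(4)
    T[:3,:3]=R.from_quat(q[[1,2,3,0]]).as_matrix();T[:3,3]=o["tcp_pos"];return T
M=eyes.camera_model("wrist");K=np.array(M["K"]);H=np.array(M["hand_eye"])
def look():
    W=tool()@H;im=eyes.capture("wrist");return im,W
def jars(W): return [(d["confidence"],(W@np.r_[d["xyz"],1])[:3]) for d in eyes.landmark_of("wrist","jar_1")]
def ortho(im,W,x,y,z,half=.07,n=280):
    """picture resampled on the horizontal plane z; px right = world +x, up = world +y"""
    g=np.linspace(-half,half,n);X,Y=np.meshgrid(x+g,y-g)
    P=np.stack([X,Y,0*X+z],-1).reshape(-1,3);C=np.linalg.inv(W)
    uv=cv2.projectPoints(P,cv2.Rodrigues(C[:3,:3])[0],C[:3,3],K,M["dist"])[0].reshape(n,n,2).astype(np.float32)
    return cv2.remap(im,uv[...,0],uv[...,1],cv2.INTER_LINEAR)
E
python3 - <<'E'
from h import *
J=[(.434,.028),(.566,.031),(.570,.185),(.437,.193),(.587,.337)]
t=[]
for i,(x,y) in enumerate(J):
    for a in (np.arctan2(y,x),np.arctan2(y,x)+np.pi):
        try: env.move_to([x,y,.25],quat(a));break
        except env.Unreachable: print("unreach",i,a)
    im,W=look();np.savez(f"j{i}.npz",im=im,W=W)
    js=jars(W);print(i,round(a,2),[(round(c,2),np.round(p,3)) for c,p in js],np.round(env.get_obs()["qpos"],2),env.get_obs()["t"])
    t.append(np.hstack([im[60:,130:430]]))
cv2.imwrite("pics/m1.png",cv2.resize(np.hstack(t),(800,int(360*800/1500))))
o=[np.vstack([ortho(np.load(f"j{i}.npz")["im"],np.load(f"j{i}.npz")["W"],*J[i],z,n=160) for z in(.122,.076)]) for i in range(5)]
cv2.imwrite("pics/o1.png",np.hstack(o))
E
```

```text
0 0.06 [(0.92, array([0.424, 0.027, 0.001])), (0.85, array([0.435, 0.198, 0.004])), (0.83, array([ 0.57 ,  0.031, -0.   ])), (0.62, array([0.572, 0.189, 0.   ])), (0.62, array([ 0.294, -0.254, -0.001]))] [ 0.48  0.14 -0.73  2.06  0.11  0.98 -1.82] 3.3167
1 0.05 [(0.95, array([0.435, 0.197, 0.005])), (0.91, array([ 0.572,  0.19 , -0.   ])), (0.76, array([ 0.571,  0.031, -0.003])), (0.76, array([0.583, 0.339, 0.   ])), (0.69, array([0.426, 0.028, 0.004])), (0.68, array([ 0.295, -0.255,  0.001]))] [ 0.39  0.38 -0.71  1.78  0.28  1.08 -1.93] 4.0083
2 0.31 [(0.92, array([ 0.573,  0.187, -0.002])), (0.61, array([ 0.568,  0.031, -0.   ])), (0.6, array([0.586, 0.336, 0.005])), (0.6, array([0.428, 0.03 , 0.001])), (0.56, array([0.437, 0.198, 0.002]))] [ 0.17  0.46 -0.78  1.7   0.36  1.12 -1.98] 4.775
3 0.42 [(0.97, array([0.428, 0.029, 0.002])), (0.81, array([0.435, 0.193, 0.005])), (0.65, array([0.574, 0.186, 0.001])), (0.64, array([ 0.569,  0.035, -0.001]))] [ 0.24  0.26 -0.9   1.97  0.24  1.02 -1.93] 5.4667
4 0.52 [(0.96, array([ 0.574,  0.187, -0.   ])), (0.92, array([0.436, 0.199, 0.001])), (0.63, array([0.583, 0.339, 0.001])), (0.59, array([ 0.569,  0.031, -0.   ]))] [-0.04  0.63 -0.88  1.51  0.5   1.24 -2.04] 6.4083
```

View pics/o1.png

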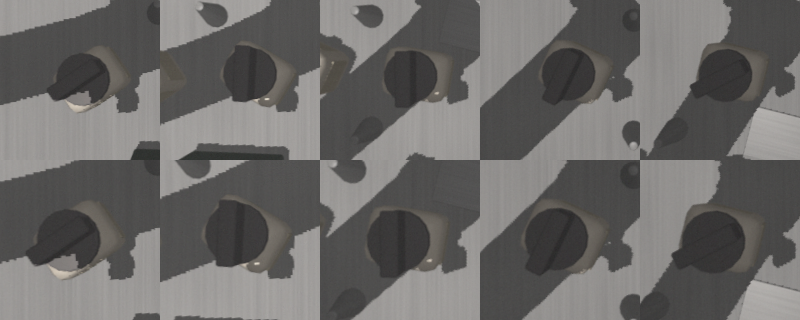

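```bash
python3 - <<'E'
from h import *
J=[(.427,.028),(.569,.031),(.573,.187),(.436,.197),(.585,.338)]
T=[];o=[]
for i in range(5):
    d=np.load(f"j{i}.npz");im=ortho(d["im"],d["W"],*J[i],.06,half=.055,n=266)
    T.append((255*np.clip(im/140.,0,1)**.6).astype(np.uint8))
T.append(cv2.resize((255*np.clip(np.load("j1.npz")["im"]/160.,0,1)**.6).astype(np.uint8),(266,266),interpolation=cv2.INTER_AREA))
cv2.imwrite("pics/o2.png",np.vstack([np.hstack(T[:3]),np.hstack(T[3:])]))
E
```

```text
(no output)
```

View pics/o2.png

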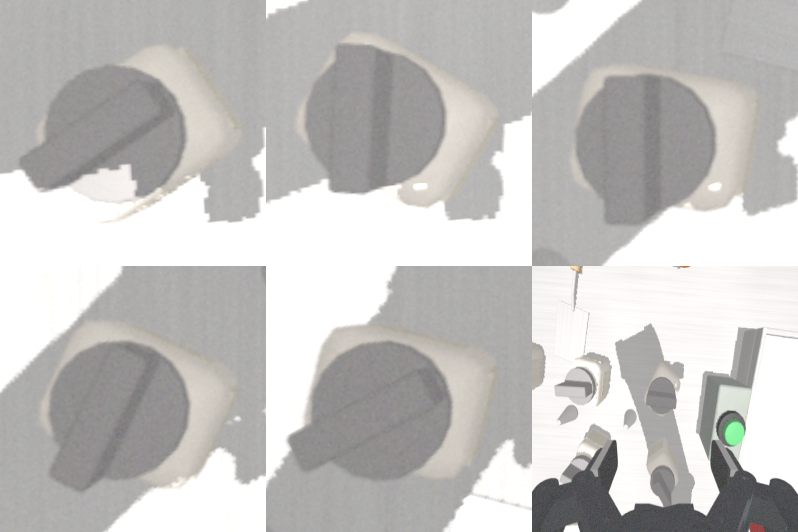

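In the close-ups the body outlines are warm beige against grey, partly in the arm's shadow. I'll fit yaws numerically from a warm-colour mask, and view the masks first.

```bash
python3 - <<'E'
from h import *
r=[]
for i in range(5):
    im=np.load(f"j{i}.npz")["im"];f=cv2.GaussianBlur(im,(3,3),0).astype(float);c=(f[...,2]-f[...,0])/(f.sum(-1)+1)
    m=(255*np.clip(c/.12,0,1)).astype(np.uint8)
    r.append(np.vstack([im[:330],cv2.cvtColor(m,cv2.COLOR_GRAY2BGR)[:330]]))
cv2.imwrite("pics/m2.png",cv2.resize(np.hstack([r[0],r[2],r[4]]),(800,314),interpolation=cv2.INTER_AREA))
for (x,y,z) in [(.427,.028,.05)]:
    for i in range(5):
        d=np.load(f"j{i}.npz");C=np.linalg.inv(d["W"]);uv=cv2.projectPoints(np.array([[x,y,z]]),cv2.Rodrigues(C[:3,:3])[0],C[:3,3],K,M["dist"])[0].ravel();print(i,uv)
E
```

```text
0 [277.3497259  203.32843203]
1 [274.45186387 318.33970017]
2 [369.64030234 352.59614351]
3 [415.56299219 265.86438438]
4 [429.63198934 426.00136226]
```

View pics/m2.png

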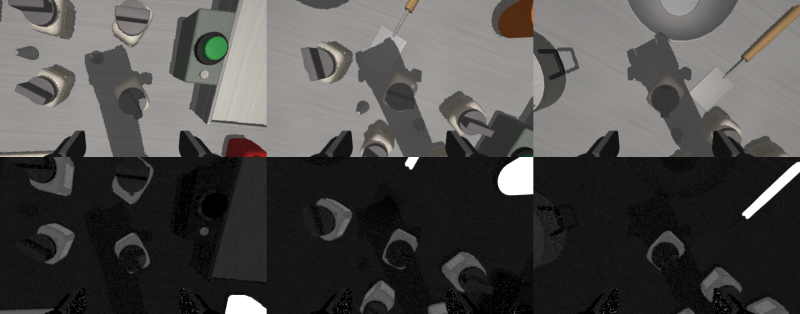

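```bash
cat >> h.py <<'E'
def warm(im):
    f=cv2.GaussianBlur(im,(3,3),0).astype(float);c=(f[...,2]-f[...,0])/(f.sum(-1)+1)
    return (c>.02)&(c<.11)
def proj(P,W):
    C=np.linalg.inv(W);return cv2.projectPoints(np.array(P,float),cv2.Rodrigues(C[:3,:3])[0],C[:3,3],K,M["dist"])[0].reshape(-1,2)
_c=np.array([(sx*(35-r)+r*np.cos(t),sy*(27-r)+r*np.sin(t)) for sx,sy,t0 in((1,1,0),(-1,1,90),(-1,-1,180),(1,-1,270)) for r in(12,) for t in np.radians(t0+np.array([0,45,90]))])/1000
def shape(pts,zs,x,y,a):
    R2=np.array([[np.cos(a),-np.sin(a)],[np.sin(a),np.cos(a)]]);q=pts@R2.T+[x,y]
    return np.vstack([np.c_[q,np.full(len(q),z)] for z in zs])
_d=.026*np.array([(np.cos(t),np.sin(t)) for t in np.arange(0,6.28,.3)])
_b=np.array([(25,7),(25,-7),(-25,-7),(-25,7)])/1000
def score(views,x,y,a,b,z0=0):
    s=0;n=0
    for m,W in views:
        c=proj([[x,y,z0+.06]],W)[0]
        if not(45<c[0]<515 and 45<c[1]<290): continue
        k=np.zeros((420,560),np.uint8)
        for pts,zs,an,v in((_c,(.003,.068),a,1),(_c*.85,(.076,),a,1),(_d,(.078,.094),a,0),(_b,(.094,.122),b,0)):
            h=cv2.convexHull(proj(shape(pts,np.array(zs)+z0,x,y,an),W).astype(np.float32)).round().astype(np.int32);cv2.fillConvexPoly(k,h,v)
        u,v=c.astype(int);sl=np.s_[max(v-60,0):v+60,max(u-60,0):u+60]
        # own neighbourhood only
        A=k[sl]>0;near=cv2.dilate((k[sl]),np.ones((25,25)))>0;B=m[sl]&near
        s+=(A&B).sum()/max((A|B).sum(),1);n+=1
    return s/max(n,1),n
def fit(views,x,y,b,a0=None,z0=0):
    best=max(((score(views,x,y,a,b,z0)[0],x,y,a,b) for a in(np.arange(0,np.pi,np.pi/18) if a0 is None else [a0])),key=lambda t:t[0])
    for st,sa in((.006,.17),(.003,.09),(.0015,.045),(.0008,.02)):
        for _ in range(6):
            s,X,Y,A,Bq=best
            for d in((st,0,0,0),(-st,0,0,0),(0,st,0,0),(0,-st,0,0),(0,0,sa,0),(0,0,-sa,0),(0,0,0,sa),(0,0,0,-sa)):
                c=(X+d[0],Y+d[1],A+d[2],Bq+d[3]);v=score(views,*c,z0)[0]
                if v>best[0]: best=(v,*c)
            if best[0]==s: break
    return best
E
python3 - <<'E'
from h import *
V=[]
for i in range(5):
    d=np.load(f"j{i}.npz");V.append((warm(d["im"]),d["W"]))
J=[(.427,.028,28),(.569,.031,90),(.573,.187,90),(.436,.197,65),(.585,.338,27)]
for x,y,b in J:
    s,X,Y,A,B=fit(V,x,y,np.radians(b));th=np.degrees((B-A)%np.pi)
    al=[(d,round(score(V,X,Y,A+np.radians(d),B)[0],2)) for d in(-15,15,90)]
    print(round(s,2),score(V,X,Y,A,B)[1],np.round([X,Y],4),"jar",round(np.degrees(A)%180,1),"bar",round(np.degrees(B)%180,1),"cap",round(th,1),al)
E
```

```text
0.77 2 [0.4262 0.028 ] jar 32.6 bar 35.2 cap 2.6 [(-15, np.float64(0.67)), (15, np.float64(0.69)), (90, np.float64(0.55))]
0.79 4 [0.566 0.037] jar 149.7 bar 84.8 cap 115.1 [(-15, np.float64(0.69)), (15, np.float64(0.68)), (90, np.float64(0.52))]
0.79 4 [0.5715 0.1855] jar 170.0 bar 90.0 cap 100.0 [(-15, np.float64(0.69)), (15, np.float64(0.7)), (90, np.float64(0.52))]
0.81 2 [0.4375 0.1955] jar 155.2 bar 65.6 cap 90.4 [(-15, np.float64(0.7)), (15, np.float64(0.7)), (90, np.float64(0.56))]
0.81 2 [0.585  0.3365] jar 166.0 bar 24.4 cap 38.4 [(-15, np.float64(0.7)), (15, np.float64(0.71)), (90, np.float64(0.52))]
```

Jar 0 at (0.426, 0.028) is tight. The other four are loose, by 115, 100, 90 and 38 degrees. I'll start with the jar at (0.569, 0.032).

```bash
cat >> h.py <<'E'
def where(x,y,n=3):
    """average landmark of the jar near x,y from the present place"""
    r=[];V=[]
    for _ in range(n):
        im,W=look();V=[(warm(im),W)];c=[p for _,p in jars(W) if np.hypot(p[0]-x,p[1]-y)<.07]
        if c: r.append(min(c,key=lambda p:np.hypot(p[0]-x,p[1]-y)))
    return (np.mean(r,0) if r else None),V,im
def st(msg=""):
    o=env.get_obs();print(msg,"t",round(o["t"],2),"tcp",np.round(o["tcp_pos"],4),"F",np.round(o["contact_force"],1),"M",np.round(o["torque"],2),"gap",round(o["finger_gap"],4),"gf",np.round(o["grasp_force"],1),"q7",round(o["qpos"][6],2),flush=True)
def yaw(): T=tool();return np.arctan2(T[1,0],T[0,0])
def q7turn(d,step=.25):
    """turn the tool by d about world z with the last joint only"""
    n=int(np.ceil(abs(d)/step));q=np.array(env.get_obs()["qpos"])
    for i in range(n):
        q[6]-=d/n;env.goto_joints(q.tolist())
def choose(x,y,z,b,th):
    """tool yaw (b or b+pi) with room for the last joint to turn by -th"""
    o=[]
    for a in(b,b+np.pi,b-np.pi):
        q=planner.inverse_kinematics([x,y,z],quat(a))
        if q is not None: o.append((max(abs(q[6]),abs(q[6]+th)),a,q[6]))
    return min(o)
ZG=.116
E
python3 - <<'E'
from h import *
x,y,b,th=.569,.032,np.radians(87),np.radians(115)
print(choose(x,y,.25,b,th))
_,a,_=choose(x,y,.25,b,th)
env.move_to([x,y,.25],quat(a));st()
y0=yaw();q7turn(-.1);print("turned",yaw()-y0);q7turn(.1)
p,V,im=where(x,y);print(p);print(np.round(fit(V,*p[:2],b,np.radians(150)),3))
cv2.imwrite("pics/g1.png",im)
E
```

```text
(np.float64(1.317902648168316), np.float64(1.5184364492350666), np.float64(-0.6892259916251628))
 t 7.63 tcp [0.5689 0.0327 0.2505] F [-1.  -0.2  1.1] M [ 0.03 -0.   -0.04] gap 0.0857 gf 0.0 q7 -0.69
turned 0.09906882028693609
[ 0.56936287  0.03260506 -0.00101565]
[0.822 0.565 0.035 2.618 1.713]
```

```bash
sed -i 's/q\[6\]-=d\/n/q[6]+=d\/n/; s/abs(q\[6\]+th)/abs(q[6]-th)/' h.py
python3 - <<'E'
from h import *
x,y,b,th=.568,.0335,np.radians(89),np.radians(115)
c=choose(x,y,.25,b,th);print(c);a=c[1]
env.move_to([x,y,.2],quat(a));env.move_straight([x,y,ZG],vel=.1);st("down")
env.gripper_close();st("closed")
for k in range(5):
    q7turn(-th/5);st(k)
q7turn(-.12);st("over")
E
```

```text
(np.float64(2.6689551156630618), np.float64(1.5533430342749532), np.float64(-0.661826475869583))
down t 9.74 tcp [0.5684 0.0338 0.1165] F [ 1.1  0.3 -0.1] M [-0.02  0.01  0.02] gap 0.0854 gf 0.0 q7 -0.79
closed t 10.39 tcp [0.5675 0.0335 0.1161] F [-2.9 -0.8  3.3] M [-0.11  0.64  0.02] gap 0.0129 gf 60.5 q7 -0.79
0 t 11.01 tcp [0.5673 0.0335 0.1161] F [-3.4 -0.1  5. ] M [-0.09  0.73 -0.03] gap 0.0129 gf 60.5 q7 -1.19
1 t 11.62 tcp [0.567  0.0337 0.1162] F [-3.8 -0.7  4.5] M [0.09 1.07 0.03] gap 0.0128 gf 60.8 q7 -1.58
2 t 12.24 tcp [0.5667 0.0342 0.1162] F [-5.   0.9  5.9] M [ 0.34  1.18 -0.01] gap 0.0128 gf 60.7 q7 -1.98
3 t 12.86 tcp [0.5672 0.0343 0.1162] F [-1.2  2.5 -0.3] M [ 0.5  0.3 -0. ] gap 0.0129 gf 60.1 q7 -2.37
4 t 13.47 tcp [0.5672 0.0341 0.1161] F [ 0.2  2.3 -0.6] M [ 0.38  0.06 -0.02] gap 0.0127 gf 59.9 q7 -2.77
over t 13.72 tcp [0.5671 0.034  0.1161] F [-0.8  1.6 -0.1] M [0.44 0.09 0.02] gap 0.013 gf 60.0 q7 -2.88
```

```bash
python3 - <<'E'
from h import *
x,y=env.get_obs()["tcp_pos"][:2]
b=yaw()
env.gripper_open();env.move_straight([x,y,.25],vel=.2)
p,V,im=where(x,y,2);print(p,np.degrees(b)%180)
s=fit(V,x,y,b);print(np.round(s,3),"jar",np.degrees(s[3])%180,"bar",np.degrees(s[4])%180)
cv2.imwrite("pics/g2.png",(255*np.clip(ortho(im,V[0][1],x,y,.06,n=400)/200.,0,1)**.6).astype(np.uint8));st()
E
```

```text
[ 5.71736497e-01  3.17200092e-02 -1.53813383e-04] 149.4808066577798
[ 0.786  0.569  0.035  2.573 -0.763] jar 147.4216899219113 bar 136.30277736977087
 t 15.43 tcp [0.5665 0.0338 0.2487] F [ 0.4 -0.1 -0. ] M [-0.07  0.01 -0.  ] gap 0.0851 gf 0.0 q7 -2.76
```

View pics/g2.png

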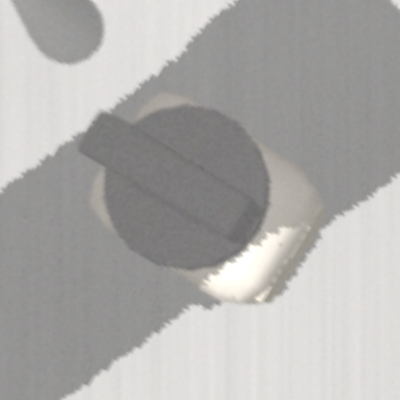

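The bar (pixels (105,112) to (262,205)) is now about in line with the jar. I'll regrip half a turn round and overturn, so the jar itself must turn at the stop. Then I'll carry it to the deck.

```bash
cat >> h.py <<'E'
def grasp(x,y,b,th):
    c=choose(x,y,.2,b,th)
    env.move_to([x,y,.2],quat(c[1]));env.move_straight([x,y,ZG],vel=.1);env.gripper_close();st("closed")
def turn(th):
    q7turn(-th,.5);st("turned")
def place(x,y):
    p=env.get_obs()["tcp_pos"];env.move_straight([p[0],p[1],.30],vel=.2);st("lifted")
    a=choose(x,y,.3,0,0)[1];env.move_to([x,y,.30],quat(a));env.move_straight([x,y,.20],vel=.15)
    f0=env.get_obs()["contact_force"][2];st("above")
    z=.20
    while z>.180:
        z-=.002 if z<.193 else .004
        env.move_straight([x,y,z],vel=.05)
        if env.get_obs()["contact_force"][2]-f0>5: break
    st("touch");env.gripper_open();env.move_straight([x,y,.28],vel=.2);st("released")
E
python3 - <<'E'
from h import *
grasp(.567,.034,np.radians(148.5),.35);y0=yaw();turn(.35);print(np.degrees([y0,yaw()]))
place(.582,-.317)
p,V,im=where(.582,-.317,2);print(p)
s=fit(V,.582,-.317,0,0,z0=.07);print(np.round(s,3))
cv2.imwrite("pics/d1.png",(255*np.clip(ortho(im,V[0][1],.52,-.265,.07,half=.17,n=500)/200.,0,1)**.6).astype(np.uint8))
E
```

```text
closed t 19.54 tcp [0.5672 0.0343 0.1162] F [-0.3  1.4  1.9] M [ 0.15 -0.05 -0.02] gap 0.0132 gf 59.6 q7 0.09
turned t 19.97 tcp [0.5672 0.0342 0.1163] F [ 0.1 -0.6  1. ] M [-0.1   0.1  -0.08] gap 0.0128 gf 59.7 q7 -0.26
[148.50527866 128.6467274 ]
lifted t 21.03 tcp [0.5664 0.0336 0.2983] F [ 0.4  0.  -5.6] M [-0.01  0.02 -0.05] gap 0.0131 gf 58.8 q7 -0.04
above t 23.18 tcp [ 0.5827 -0.3167  0.2011] F [-0.6 -0.6 -5.1] M [-0.01 -0.01  0.  ] gap 0.0124 gf 58.8 q7 1.33
touch t 24.68 tcp [ 0.5825 -0.3167  0.1862] F [-3.4  0.6  8. ] M [0.16 0.81 0.01] gap 0.0126 gf 60.7 q7 1.32
released t 26.01 tcp [ 0.5815 -0.3172  0.2791] F [-0.4  0.   0.1] M [0.02 0.04 0.01] gap 0.0848 gf 0.0 q7 1.4
[ 0.5879447  -0.32228581  0.0687038 ]
[ 0.669  0.586 -0.317  0.045 -0.16 ]
```

View pics/d1.png

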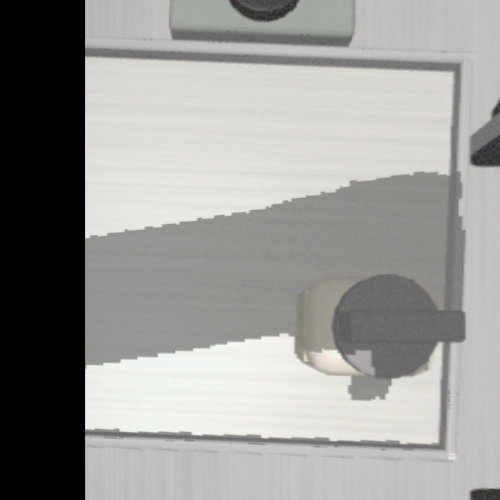

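Jar 1 stands on the deck with its bar in line (jar and bar both horizontal around (380,325)). Same for the next jar, with a check that it hasn't been knocked.

```bash
cat >> h.py <<'E'
def job(x,y,jar,bar,slot):
    b=np.radians(bar);th=np.radians((bar-jar)%180)+.35
    c=choose(x,y,.25,b,th);print("plan",np.round(c,2));env.move_to([x,y,.25],quat(c[1]))
    p,V,im=where(x,y,3);s=fit(V,p[0],p[1],b,np.radians(jar));cv2.imwrite(f"pics/pre_{slot[0]}_{slot[1]}.png",im)
    print("mark",np.round(p,4),"fit",np.round(s[:3],4),"jar",round(np.degrees(s[3]),1),"bar",round(np.degrees(s[4]),1),flush=True)
    x2,y2=(p[:2]+np.array(s[1:3]))/2
    if np.hypot(x2-x,y2-y)>.008 or abs(np.degrees(s[3])-jar)>10: print("MOVED?");return
    grasp(x2,y2,b,th);turn(th);place(*slot)
E
python3 - <<'E'
from h import *
job(.572,.186,170,90,(.458,-.317))
p,V,im=where(.458,-.317,2);print(p)
cv2.imwrite("pics/d2.png",(255*np.clip(ortho(im,V[0][1],.52,-.265,.07,half=.17,n=500)/200.,0,1)**.6).astype(np.uint8))
E
```

```text
plan [2.16 4.71 2.16]
mark [ 5.719e-01  1.871e-01 -5.000e-04] fit [0.8206 0.5711 0.1863] jar 172.6 bar 90.0
closed t 31.84 tcp [0.5721 0.1869 0.1163] F [2.8 1.7 0.3] M [ 0.24 -0.7  -0.  ] gap 0.013 gf 61.6 q7 0.09
turned t 34.26 tcp [0.5723 0.1869 0.1162] F [-0.6  0.2 -3.5] M [0.24 0.21 0.02] gap 0.0131 gf 60.9 q7 -2.0
lifted t 35.33 tcp [0.5714 0.1868 0.2987] F [ 0.2  0.1 -5.1] M [0.04 0.08 0.01] gap 0.0126 gf 60.7 q7 -2.16
above t 38.02 tcp [ 0.4585 -0.3175  0.2008] F [ 0.3 -0.1 -4.9] M [-0.01 -0.02 -0.01] gap 0.0129 gf 60.7 q7 -0.54
touch t 39.52 tcp [ 0.4591 -0.3184  0.1855] F [ 1.2 -0.2  6.5] M [-0.02  0.15 -0.02] gap 0.0131 gf 62.6 q7 -0.52
released t 40.85 tcp [ 0.4578 -0.3164  0.2792] F [ 0.1  0.1 -0.1] M [0.06 0.01 0.  ] gap 0.0857 gf 0.0 q7 -0.62
[ 0.46449057 -0.31598119  0.06975419]
```

View pics/d2.png

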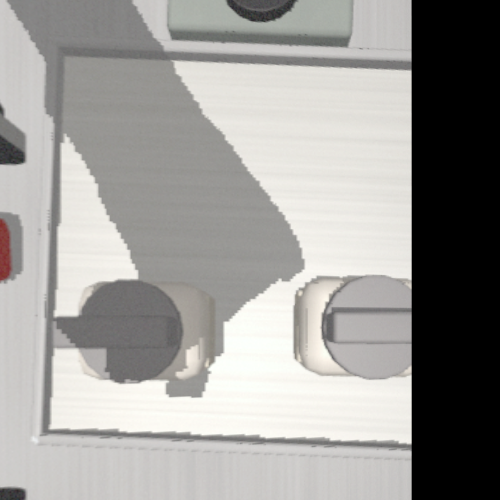

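Both jars are upright on the deck with bars and bodies in line (around (130,330) and (360,325)). Now the next two.

```bash
python3 - <<'E'
from h import *
job(.437,.196,155,65,(.582,-.213))
E
python3 - <<'E'
from h import *
job(.585,.337,166,26,(.458,-.213))
E
```

```text
plan [ 1.8  -2.01  1.8 ]
mark [0.4347 0.1975 0.0022] fit [0.8207 0.4377 0.1945] jar 155.0 bar 65.0
closed t 45.38 tcp [0.4366 0.1959 0.1161] F [ 2.4 -0.9 -0.1] M [-0.13 -0.43  0.03] gap 0.0133 gf 59.9 q7 1.59
turned t 47.52 tcp [0.4362 0.1966 0.116 ] F [-0.5  0.4 -1.9] M [0.27 0.01 0.03] gap 0.013 gf 59.6 q7 -0.32
lifted t 48.58 tcp [0.4355 0.1959 0.2987] F [-0.4 -1.  -5.5] M [-0.02 -0.02 -0.01] gap 0.0131 gf 59.2 q7 -0.05
above t 51.0 tcp [ 0.5828 -0.2126  0.2011] F [-0.  0. -5.] M [-0.05 -0.03 -0.02] gap 0.0127 gf 59.2 q7 1.27
touch t 52.5 tcp [ 0.5825 -0.2132  0.186 ] F [-4.8 -0.5  8.6] M [-0.19  1.    0.03] gap 0.0127 gf 61.2 q7 1.26
released t 53.83 tcp [ 0.5814 -0.2133  0.279 ] F [-0.4 -0.8 -0.4] M [-0.    0.03 -0.02] gap 0.0854 gf 0.0 q7 1.33
plan [0.93 3.6  0.93]
mark [0.5829 0.3389 0.0027] fit [0.82   0.5844 0.3382] jar 166.0 bar 22.0
closed t 58.08 tcp [0.5842 0.3377 0.116 ] F [ 1.  -2.   2.5] M [-0.67 -0.24  0.  ] gap 0.0128 gf 60.8 q7 0.84
turned t 59.35 tcp [0.5839 0.3384 0.1159] F [-0.   1.3 -1.9] M [ 0.44 -0.32  0.04] gap 0.013 gf 60.2 q7 -0.2
lifted t 60.42 tcp [0.5835 0.3375 0.2982] F [ 0.8  0.2 -7.7] M [-0.02 -0.02  0.  ] gap 0.013 gf 59.7 q7 -0.1
above t 63.27 tcp [ 0.4589 -0.2129  0.2008] F [ 0.5 -0.5 -6. ] M [ 0.02 -0.01  0.02] gap 0.0131 gf 59.6 q7 -1.57
touch t 64.77 tcp [ 0.4586 -0.2126  0.1857] F [-5.4  3.3 10.7] M [0.46 1.16 0.01] gap 0.0131 gf 62.2 q7 -1.59
released t 66.1 tcp [ 0.4573 -0.2131  0.2791] F [-0.7  0.4 -0.3] M [-0.02  0.04 -0.01] gap 0.0853 gf 0.0 q7 -1.48
```

```bash
python3 - <<'E'
from h import *
a=choose(.45,-.265,.4,0,0)[1]
env.move_to([.45,-.265,.40],quat(0));im,W=look()
A=ortho(im,W,.52,-.25,.12,half=.19,n=500);np.savez("deck.npz",im=im,W=W)
a=[]
for _ in range(3):
    for d in eyes.landmark_of("wrist","start_top"): a.append((round(d["confidence"],2),np.round((W@np.r_[d["xyz"],1])[:3],4)))
    eyes.capture("wrist")
print(a);V=[(warm(im),W)]
for x,y in((.582,-.317),(.458,-.317),(.582,-.213),(.458,-.213)):
    s=fit(V,x,y,0,0,z0=.07);print(np.round(s,3),"rel",np.degrees(s[4]-s[3]))
t=eyes.capture("top");B=cv2.resize(t[100:270,130:430],(300,170))
cv2.imwrite("pics/d3.png",np.hstack([A,cv2.copyMakeBorder(B,0,330,0,0,cv2.BORDER_CONSTANT)]));st()
E
```

```text
[(0.86, array([ 0.5289, -0.0945,  0.1138])), (0.32, array([ 0.5263, -0.2647,  0.075 ])), (0.81, array([ 0.5292, -0.0955,  0.1151])), (0.81, array([ 0.5304, -0.0962,  0.1185])), (0.52, array([ 0.5265, -0.2662,  0.0745]))]
[ 0.815  0.584 -0.316  0.     0.035] rel 2.0053522829578823
[ 0.634  0.463 -0.318  0.     0.025] rel 1.432394487827058
[ 0.794  0.58  -0.212 -0.045 -0.045] rel 0.0
[ 0.716  0.458 -0.211  0.045  0.03 ] rel -0.8594366926962358
 t 67.08 tcp [ 0.4499 -0.2647  0.3994] F [-0.8  0.9 -0.3] M [ 0.03 -0.03 -0.04] gap 0.0852 gf 0.0 q7 -1.3
```

View pics/d3.png

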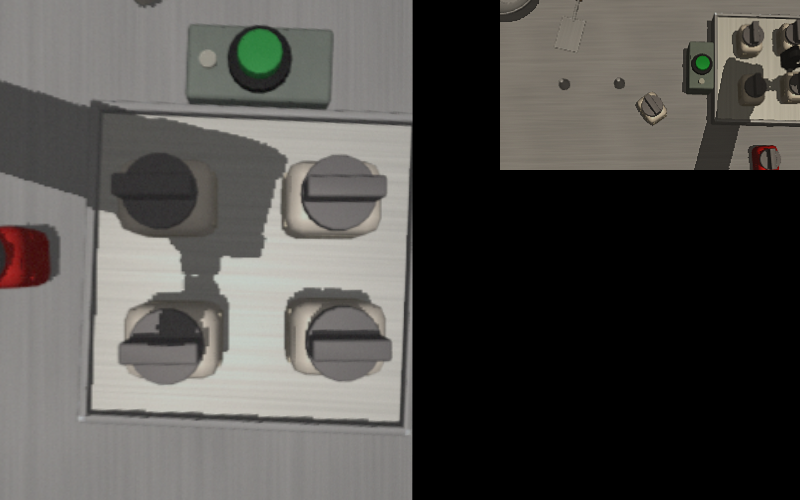

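All four jars stand on the deck with bars in line, and the tight jar is undisturbed. Now I'll press the button.

```bash
python3 - <<'E'
from h import *
x,y=.5285,-.096
env.gripper_close();a=choose(x,y,.2,0,0)[1]
env.move_to([x,y,.25],quat(a));env.move_straight([x,y,.145],vel=.1);st("above")
f0=env.get_obs()["contact_force"][2];z=.145;L=[]
while z>.115:
    z-=.001;env.move_straight([x,y,z],vel=.03);f=env.get_obs()["contact_force"][2]-f0;L.append((round(z,3),round(f,1)))
    if f>12: break
print(L);env.dwell(.4);st("pressed")
env.move_straight([x,y,.26],vel=.08);env.dwell(.3);st("up")
env.move_to([.5,.1,.40],quat(0))
t=eyes.capture("top");w=eyes.capture("scene")
cv2.imwrite("pics/e.png",np.hstack([cv2.resize(t[90:290,250:480],(400,348)),cv2.resize(w[130:400,80:440],(400,300))[:,:].copy() if 0 else cv2.resize(w[130:400,80:390],(400,348))]))
E
```

```text
above t 71.18 tcp [ 0.529  -0.0959  0.1456] F [0.9 0.5 1.2] M [-0.01 -0.04 -0.05] gap -0.0004 gf 0.0 q7 1.07
[(0.144, np.float64(-0.8)), (0.143, np.float64(-1.6)), (0.142, np.float64(-1.6)), (0.141, np.float64(-1.7)), (0.14, np.float64(-0.8)), (0.139, np.float64(-1.8)), (0.138, np.float64(-0.2)), (0.137, np.float64(-0.9)), (0.136, np.float64(-1.0)), (0.135, np.float64(-1.7)), (0.134, np.float64(-1.4)), (0.133, np.float64(-0.0)), (0.132, np.float64(0.3)), (0.131, np.float64(1.2)), (0.13, np.float64(1.7)), (0.129, np.float64(2.2)), (0.128, np.float64(2.9)), (0.127, np.float64(2.8)), (0.126, np.float64(3.4)), (0.125, np.float64(3.6)), (0.124, np.float64(13.9))]
pressed t 76.83 tcp [ 0.5287 -0.0959  0.125 ] F [-3.  -0.4 13.4] M [-0.11  0.62 -0.05] gap 0.0 gf 7.0 q7 1.04
up t 78.98 tcp [ 0.5285 -0.096   0.2599] F [-0.1 -0.2 -0.4] M [0.02 0.07 0.04] gap 0.0001 gf 0.0 q7 1.2
```

View pics/e.png

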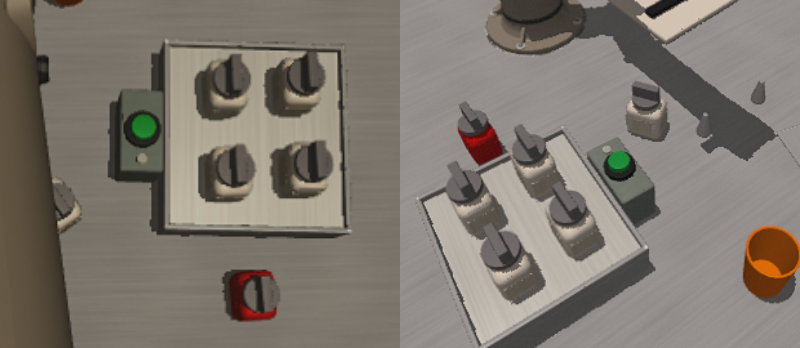

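The button went to its hard stop and came back up. All four jars are upright on the deck with their bars in line, and the tight jar is in place. Handing in.

```bash
python3 -c "
from rig import env
print(env.hand_in())"
```

```text
the job is handed in; nothing more can be done
None
```

I tightened the four loose jars and stood them on the deck, left the already tight jar where it was, pressed the start button fully and let it come up, and handed the job in at about 80 s of the 210 s allowed; no verdict came back.

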